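# Hang the UV cabinet's lift-off door and shut it into its interlock

## Task

The door of the UV disinfecting cabinet was taken off for cleaning and stands in the grey drying stand. Hang it back on the cabinet swung open, lowering it gently so that both hinge knuckles go fully down on their pins together, and let go of it; then push it fully shut without slamming, so that its tongue goes into the yellow interlock slot. Do not let the door drop, and leave everything else where it stands.

Things in the scene. Friction and masses are not known exactly. Their poses are not given: they have to be found in the camera images.
- uv_cabinet: White UV disinfecting cabinet, fixed, 100 (x) x 130 (y) x 152 (z) mm, open on its front, the -x side facing the robot; front face at x = -50 mm, seals 2.5 mm proud. Origin: centre of underside; x to its back, y to its left, z up. Hinge axis vertical at x -59, y -74 mm, off its right front corner: two steel brackets (9 mm radius, 8 mm thick) each carry an upright pin.
- pin_low (a point): Foot of the lower hinge pin, on its bracket's top face (cabinet frame -59, -74, 30 mm). Both pins point up, 8 mm in diameter, 18 mm long, the last 7 mm a cone tapering to 2 mm.
- pin_high (a point): Foot of the upper hinge pin, on its bracket's top face (cabinet frame -59, -74, 110 mm). Same pin, 80 mm straight above the lower one.
- slot_mouth (a point): Centre of the mouth of the slot of the yellow interlock switch, inside at the upper left of the cabinet's opening (cabinet frame -46, 40, 106 mm; axes as the cabinet's): 26 mm wide (y), 14 mm high (z), 24 mm deep (+x).
- uv_door: Loose lift-off door, white, violet pane, 0.2 kg, upright in the stand. Origin on its hinge axis, level with the panel's lower edge; z up. Panel 12 mm thick (y), 134 mm high, along -x from 12 to 139 mm off the axis; inner face +y. Home on the pins: origin at -59, -74, 14 mm in the cabinet frame; yaw equal to the cabinet's: open square to the front; shut: cabinet's yaw - 90 deg. Swings freely.
- knuckle_low (a point): Centre of the lower end of the lower hinge knuckle (door frame 0, 0, 16 mm). Knuckle: steel sleeve 20 mm high, 20 mm outside, 10.4 mm inside diameter, open at both ends. To come in sideways over the pins, the lower knuckle passes between the lower pin and the upper bracket: the door is then 20 to 50 mm above its home height.
- knuckle_high (a point): Centre of the lower end of the upper knuckle (door frame 0, 0, 96 mm), the same sleeve.
- door_top (a point): Middle of the panel's top edge (door frame -75.5, 0, 134 mm), about above the centre of mass; the edge is 12 mm thick and free on both sides: the place to take the door from above. The outer face (door -y) has a black upright bar handle at door x -126 mm, z 36 to 90 mm, standing 24 mm out from the panel's mid-plane; above it the face is flat.
- tongue_tip (a point): Middle of the end of the flat steel interlock tongue on the door's inner face (door frame -113, 24, 90 mm). It is level, 14 mm wide, 4 mm thick, standing 18 mm out of the face; with the door shut its tip is 11 mm inside the slot.
- stand: Grey plastic drying stand, fixed, 130x70 mm, 38 mm high; the door's lower edge stands loose in a slot along its x, 14 mm wide, 28 mm deep, floor at z = 10 mm. Origin: centre of underside. It is to the right or to the left of the cabinet.
- tip_case: closed blue hinged case, 56x66x30 mm, standing inside the cabinet on its floor; leave it there; origin at the centre of its underside
- plaster_box: torn-open white and dark blue carton, 78x109x71 mm high, on the desk; bystander; origin at the centre of its underside
- gel_bottle: white gel bottle, 44 mm across, 85 mm high; bystander; origin at the centre of its underside
- drops_lacri: small white drop bottle with blue cap, 27 mm across, 68 mm high; bystander; origin at the centre of its underside
- rubber_stamp: stamp with dark red handle, 22x45 mm, 58 mm high; bystander; origin at the centre of its underside
- penlight: silvery pocket examination light lying near the front edge of the desk, 120 mm long, 15 mm high; bystander; origin at the centre of its underside
- lens_tin: round tin with cream lid, 40 mm across, 18 mm high; bystander; origin at the centre of its underside

How it is judged:
By the outcome, as a careful person would: the job done as asked, in the order asked, and still so for the second after the job is handed in, with the robot touching nothing.
It also fails if it takes over 69 s, if anything falls off the work surface, if the arm or the gripper's body presses on something with over 40 N, if the wrist force passes 120 N, or if a joint passes its speed limit or range.

## Robot

A 6-joint arm with a two-finger parallel gripper is mounted at the origin on a cart in front of the work surface, level with it; the furniture and walls round the work are solid. World frame = base frame: x ahead of the robot, y to its left, z up, the work surface at z = 0. Lengths are in m, angles in rad, forces in N, time in s.
With the tool pointing down it reaches from about 0.3 to 0.75 m from the base axis. Payload 8.5 kg.
Tool frame: the origin (TCP) lies between the finger pads; the fingertips stand 14 mm ahead of it and the grasp point (between the pads) lies 5 mm behind it (r.tip_reach is the distance from the TCP to the fingertips, in m); z points along the fingers, y is the line along which they close (so a half turn about z gives the same grasp; the last joint's range is limited). The gripper opens to 85 mm and grips with 20 to 120 N. Pads are 22 mm wide; open, the fingers measure 114 mm over their backs; the gripper's body (76 mm by 85 mm) begins 54 mm behind the grasp point. The pads swing forward as they close: fully open they stand 13 mm farther back than shut.
Start: joints at [1.083, 0.381, 1.297, -0, 1.464, -0.215], TCP at [0.148, 0.53, 0.245] pointing down, gripper open.
Joint ranges: [-3.11, 3.11], [-0.89, 2.33], [0.22, 2.48], [-1.42, 4.56], [0.17, 2.85], [-2.88, 2.88]. Speed limits (rad/s): [2.39, 2.39, 3.14, 3.14, 3.14, 3.14].

## Interface

Orientations are given as a unit quaternion [w, x, y, z].
In Python, from plant import r gives the robot as it stands. The module is installed in compiled form; this text tells all that it offers.
- The arm moves only by the shell command python3 -m creep 'ROWS' [FORCE]. ROWS is JSON, a list of rows, each a list of 5 numbers: the shift along the world's x, y, z in mm, then the turn about the world's z in rad, then the gripper's target within -1 to 1 (fully open at 1, half-way at 0, shut at -1). A call has 1 to 12 rows; each row is the pose to reach, as a shift and turn from the pose commanded when the call began; what a row does not reach only later rows make up. A row lasts 1/12 s, in which the tool goes at most 41.7 mm and 7.16 degrees, less where a joint would pass 70% of its speed; a pose out of reach is approached as far as the arm can. A call with a gripper value outside its range is refused whole. The fingers move at their own pace and stop on an object; FORCE is the grip in N (left out, the last holds). Time passes only in rows, so rows that repeat a pose let the fingers close. It gives the time, the measured TCP pose, the force, the opening and the grip force at its end, in the units of the state.
- r.get_state(): the state, without advancing time (a new reading comes with each control period).
- r.grab_frame(name): name is "scene" or "top" or "wrist"; returns a dict with "image" (384x512x3 uint8, blue, green, red), "range_z" (384x512 float32, m along the optical axis (not along the pixel's ray), 0 where there is no reading), "fx", "fy", "cx", "cy" (pixels), "T" (4x4, takes a point from camera to world coordinates); the wrist camera has in their place "mount" (4x4, takes a point from camera to tool coordinates, whose origin is the TCP and whose axes are the flange's). Camera axes: x right, y up, looking along -z (the intrinsics and any distortion apply to the point x, -y, -z); pixel columns grow to the right and rows downward; lengths in m; the calibration is good to about 2 mm. A picture is of the moment at which its call begins: read the wrist's pose just before it.
- r.sign_off(): hands the job in; it is judged then, once.
The state is a dict: "t": time; "joint_positions": joint angles; "qvel": joint speeds; "effort": joint torques, N m; "tool_pos": TCP position; "eef_rot": TCP orientation; "wrist_force": force on the tool from outside, world axes, zero at the start; "torque": the same for the moment, N m; "gripper_width": finger opening in m; "grasp_force": force on a finger pad.
Only numpy, scipy, OpenCV 4.12 (cv2) and the standard library are available. Lean on these libraries where they do the work, as an engineer would, in place of code of your own. Each camera call takes 0.05 s, during which the arm holds its last target. There are 200 camera calls.

## Working session

There is one attempt and no reset: what is moved stays moved. The work goes in short steps, Python scripts to look and compute and a shell command to move; the robot and the scene stay as the last step left them, time stands still between calls to the robot, and variables do not carry over. Pictures are saved under pics/ and viewed, at most 12 in all, crops included, and the job is handed in when it is done.

```bash
mkdir -p pics
cat > h.py <<'E'
import numpy as np, cv2
from plant import r
def grab(n):
    s=r.get_state(); f=r.grab_frame(n)
    if n=="wrist":
        w,x,y,z=s["eef_rot"]
        from scipy.spatial.transform import Rotation as R
        T=np.eye(4);T[:3,:3]=R.from_quat([x,y,z,w]).as_matrix();T[:3,3]=s["tool_pos"]
        f["T"]=T@f["mount"]
    return f
def cloud(f):
    d=f["range_z"];v,u=np.indices(d.shape)
    P=np.stack([(u-f["cx"])/f["fx"]*d,-(v-f["cy"])/f["fy"]*d,-d],-1)
    W=P@f["T"][:3,:3].T+f["T"][:3,3]
    W[d==0]=np.nan
    return W
E
python3 - <<'E'
from h import *
print(r.get_state())
for n in("scene","top"):
    f=grab(n);cv2.imwrite(f"pics/{n}0.png",f["image"]);np.savez(f"{n}0.npz",W=cloud(f),T=f["T"],k=[f["fx"],f["fy"],f["cx"],f["cy"]])
    print(n,f["T"].round(3).tolist(),[k for k in f])
E
```

```text
{'t': 0.0, 'joint_positions': array([ 1.08272030e+00,  3.81208166e-01,  1.29829054e+00, -5.52968968e-06,
        1.46359575e+00, -2.15297552e-01]), 'qvel': array([-5.99422522e-04, -5.01901631e-04, -7.25185487e-04,  1.04582940e-03,
        1.65773514e-05, -1.46733941e-04]), 'effort': array([ 8.14178948e-04, -4.48459196e+01, -2.31282091e+01, -1.43167285e-04,
        4.72113359e-03, -2.72252407e-06]), 'tool_pos': array([0.14804115, 0.52940823, 0.24469519]), 'eef_rot': array([-2.56090621e-04,  1.35966442e-01,  9.90713159e-01, -7.05885765e-04]), 'wrist_force': array([ 0.31907811,  0.34471861, -0.56348296]), 'torque': array([ 0.05059157, -0.00230221,  0.03498092]), 'grasp_force': 0.0, 'gripper_width': 0.08546908366264269}
scene [[-0.465, 0.38, -0.8, -0.465], [-0.885, -0.192, 0.424, 0.503], [0.008, 0.905, 0.425, 0.656], [0.0, 0.0, 0.0, 1.0]] ['image', 'range_z', 'fx', 'fy', 'cx', 'cy', 'T']
top [[0.01, 0.99, -0.137, 0.351], [-1.0, 0.013, 0.017, -0.011], [0.019, 0.137, 0.99, 1.648], [0.0, 0.0, 0.0, 1.0]] ['image', 'range_z', 'fx', 'fy', 'cx', 'cy', 'T']
```

View pics/scene0.png

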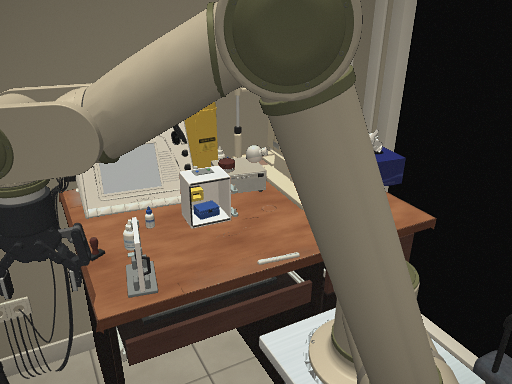

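View pics/top0.png

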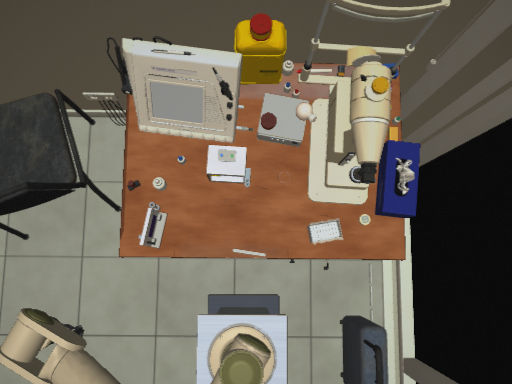

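Scene view: the cabinet is at about (205,195) with its open front facing the robot and its hinge brackets on the right. The stand with the door is at (140,265). Top view: cabinet (227,163), stand and door (152,226), penlight (248,252).

Run:
```python
from h import *
d=np.load("top0.npz");W=d["W"];print(d["k"])
def rect(m,lab):
    p=(W[m][:,:2]*1000).astype(np.float32)
    if len(p)<5: print(lab,len(p));return
    (c,s,a)=cv2.minAreaRect(p);print(lab,len(p),np.round(c,1),np.round(s,1),round(a,2),"z",np.median(W[m][:,2]).round(4), "mean",p.mean(0))
v,u=np.indices(W.shape[:2])
box=lambda u0,u1,v0,v1:(u>=u0)&(u<=u1)&(v>=v0)&(v<=v1)
z=W[...,2]
c=box(195,260,135,190)
rect(c&(z>.14)&(z<.165),"cab top")
rect(c&(z>.1)&(z<.135),"cab bracket hi?")
s=box(130,175,195,252)
rect(s&(z>.12)&(z<.16),"door top")
rect(s&(z>.025)&(z<.05),"stand")
rect(s&(z>.05)&(z<.12),"door mid")
for n,b in dict(white=(230,255,165,190),drops=(170,190,150,170),gel=(150,168,175,192),stamp=(125,142,175,195),pen=(230,270,245,258)).items() if False else [("drops",(172,190,150,168)),("gel",(150,168,174,194)),("stamp",(124,143,175,195)),("pen",(228,270,245,258))]:
    rect(box(*b)&(z>.008)&(z<.15),n)
im=cv2.imread("pics/top0.png")
a=cv2.resize(im[130:195,190:265],None,fx=5,fy=5,interpolation=cv2.INTER_CUBIC)
b=cv2.resize(im[195:255,120:185],None,fx=5,fy=5,interpolation=cv2.INTER_CUBIC)
b=cv2.copyMakeBorder(b,0,a.shape[0]-b.shape[0],0,0,cv2.BORDER_CONSTANT)
cv2.imwrite("pics/crop1.png",np.hstack([a,b]))
```

```text
[450.00162877 450.00162877 254.2410678  196.61562669]
cab top 1141 [682.7  59. ] [129.9 104.3] 87.17 z 0.154 mean [681.5172   58.77944]
cab bracket hi? 96 [634.5  38.5] [ 86.8 151.9] 28.65 z 0.1117 mean [642.2441      1.4562302]
door top 217 [468.3 322.9] [ 18.7 146.7] 77.74 z 0.1423 mean [465.02444 320.82187]
stand 106 [467.2 311.5] [ 24.5 144.3] 84.19 z 0.0402 mean [474.58606 311.9891 ]
door mid 198 [467.6 328.4] [ 45.7 145.6] 85.67 z 0.0925 mean [455.20004 319.29782]
drops 65 [722.5 236.7] [64.9 47.9] 78.95 z 0.0413 mean [710.5403  226.84938]
gel 153 [624.3 311.8] [71.3 57.9] 10.57 z 0.054 mean [615.81964 300.91183]
stamp 93 [615.8 403.8] [65.6 75.2] 89.64 z 0.0139 mean [614.8062  402.37793]
pen 118 [379.8 -18. ] [145.1  39.5] 85.21 z 0.013 mean [377.30026  -19.612865]
```

View pics/crop1.png

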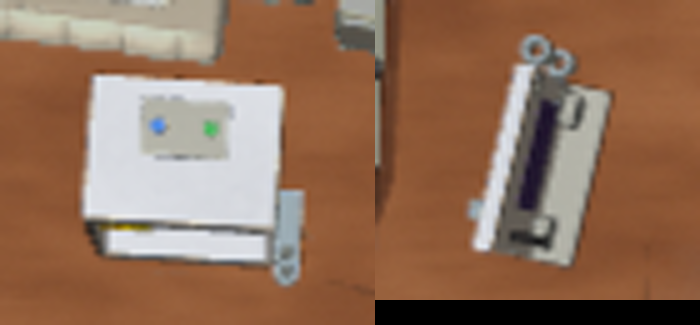

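Crops: cabinet yaw is about -3°, with the bracket at the right front (285,265). In the stand the door's knuckles are at the far end (535,48), its tongue is on the left (474,210) and its handle on the right, so the door yaw is about -13°. Next I move above it for a near look.

```bash
python3 -m creep '[[25,-17,5,0,1],[50,-35,15,0,1],[80,-55,25,0,1],[110,-75,35,0,1],[140,-95,45,0,1],[170,-115,55,0,1],[195,-135,65,0,1],[220,-155,75,0,1],[240,-170,80,0,1],[250,-180,85,0,1],[255,-185,85,0,1],[255,-185,85,0,1]]' 60
python3 - <<'E'
from h import *
f=grab("wrist");cv2.imwrite("pics/w1.png",f["image"]);W=cloud(f);np.savez("w1.npz",W=W)
print(f["mount"].round(3).tolist(),f["fx"],f["cx"],f["cy"],[k for k in f],f["T"].round(3).tolist())
E
```

```text
t: 1.1
tool_pos: [0.4039, 0.3439, 0.3299]
eef_rot: [-0.0, 0.137, 0.991, -0.0]
wrist_force: [-0.9, -0.2, -0.5]
gripper_width: 0.0853
grasp_force: 0.0
[[0.0, 0.955, 0.298, 0.076], [1.0, -0.0, 0.0, 0.0], [0.0, 0.298, -0.955, -0.128], [0.0, 0.0, 0.0, 1.0]] 324.3933765048982 257.5317937197373 189.23585987133282 ['image', 'range_z', 'fx', 'fy', 'cx', 'cy', 'mount', 'T'] [[0.271, -0.919, -0.286, 0.331], [0.963, 0.258, 0.081, 0.365], [-0.001, -0.298, 0.955, 0.458], [0.0, 0.0, 0.0, 1.0]]
```

View pics/w1.png

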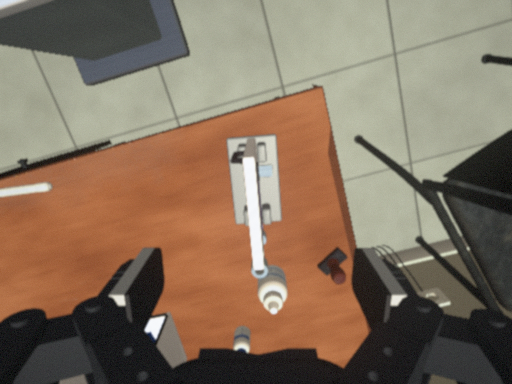

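The wrist view shows the door's top edge running from (249,145) to (257,265), the upper knuckle at (261,270), and the gel bottle just beyond at (272,290).

```bash
cat >> h.py <<'E'
def line(p,lab=""):
    c=p.mean(0)
    for _ in range(3):
        vx,vy,x0,y0=cv2.fitLine(p.astype(np.float32),cv2.DIST_HUBER,0,.01,.01).ravel()
        n=np.array([-vy,vx]);e=(p-[x0,y0])@n;k=abs(e)<.008;p=p[k]
    v=np.array([vx,vy]); v=v if v[0]>0 else -v
    t=(p-[x0,y0])@v
    a,b=np.percentile(t,[.5,99.5]); 
    print(lab,len(p),"yaw",np.degrees(np.arctan2(v[1],v[0])).round(2),"ends mm",(1000*(np.array([x0,y0])+a*v)).round(1),(1000*(np.array([x0,y0])+b*v)).round(1),"len",(b-a)*1e3)
    n=np.array([-v[1],v[0]]);e=(p-[x0,y0])@n;print("  width",np.percentile(e,[1,99])*1e3)
E
python3 - <<'E'
from h import *
W=np.load("w1.npz")["W"];z=W[...,2]
im=cv2.imread("pics/w1.png").astype(int)
v,u=np.indices(z.shape)
b=(u>235)&(u<275)&(v>130)&(v<275)
m=b&(z>.138)&(z<.152)&(im.min(2)>150)
print(np.median(z[m]))
line(W[m][:,:2],"door")
m2=(u>220)&(u<290)&(v>125)&(v<230)&(z>.03)&(z<.045)
p=W[m2][:,:2]*1e3
print("stand",cv2.minAreaRect(p.astype(np.float32)))
for zz in np.arange(.128,.15,.004): print(zz,(b&(z>zz)&(z<zz+.004)).sum())
k=(u>245)&(u<280)&(v>255)&(v<280)
print("knuckle z",np.nanpercentile(z[k],[1,10,25,50,75,90]))
mk=k&(z>.112)&(z<.134); print((W[mk]*1e3).mean(0),mk.sum())
E
```

```text
0.143502563222154
door 1309 yaw -10.98 ends mm [391.4 337.7] [514.2 313.8] len 125.13616948172415
  width [-5.96941138  5.80994828]
stand ((449.89874267578125, 326.2112121582031), (37.73584747314453, 119.68694305419922), 78.92926025390625)
0.128 13
0.132 23
0.136 22
0.14 962
0.14400000000000002 336
0.14800000000000002 0
knuckle z [-0.00236128 -0.00120378 -0.00020687  0.0301939   0.12540729  0.14350256]
[528.9331374  311.66125865 122.84769336] 164
```

Door: yaw -11°, top middle about (453,326), z 0.1435. I'll look at the hinge pins up close before grasping.

```bash
python3 -m creep '[[5,-15,0,0.02,1],[15,-40,0,0.04,1],[30,-75,0,0.06,1],[45,-110,-5,0.08,1],[60,-145,-10,0.1,1],[75,-180,-15,0.12,1],[90,-215,-20,0.14,1],[105,-250,-25,0.16,1],[120,-285,-30,0.18,1],[135,-315,-30,0.2,1],[150,-340,-30,0.22,1],[157,-355,-30,0.22,1]]'
python3 -m creep '[[0,0,0,0,1],[0,0,0,0,1],[0,0,0,0,1]]'
python3 - <<'E'
from h import *
f=grab("wrist");cv2.imwrite("pics/w2.png",f["image"]);W=cloud(f);np.savez("w2.npz",W=W,T=f["T"])
cv2.imwrite("pics/w2b.png",cv2.resize(f["image"],None,fx=1.5,fy=1.5,interpolation=cv2.INTER_CUBIC))
E
```

```text
t: 2.15
tool_pos: [0.561, -0.0116, 0.2994]
eef_rot: [-0.001, 0.026, 1.0, 0.0]
wrist_force: [0.5, 0.0, -0.6]
gripper_width: 0.0856
grasp_force: 0.0
t: 2.4
tool_pos: [0.5596, -0.0087, 0.3004]
eef_rot: [-0.0, 0.026, 1.0, 0.0]
wrist_force: [-0.4, -0.1, -0.1]
gripper_width: 0.0857
grasp_force: 0.0
```

View pics/w2b.png

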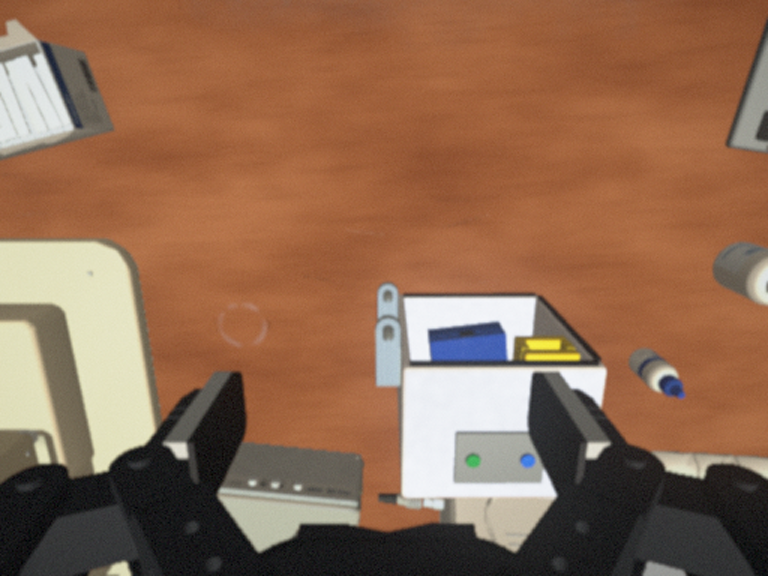

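The upper bracket and pin are at (388,330) in this 1.5x view, the lower bracket at (388,297), the top face spans (403,365) to (605,365), and the yellow switch is at (548,350).

Run:
```python
from h import *
W=np.load("w2.npz")["W"]*1e3;z=W[...,2];v,u=np.indices(z.shape)
im=cv2.imread("pics/w2.png")
def st(m,l):
    p=W[m];print(l,m.sum(),"mean",p.mean(0).round(1),"min",np.percentile(p,1,0).round(1),"max",np.percentile(p,99,0).round(1))
br=(u>248)&(u<269)&(v>185)&(v<262)
for a,b in((22,34),(34,50),(100,106),(106,114),(114,131)): 
    m=br&(z>a)&(z<b)
    if m.sum()>3: st(m,(a,b))
m=br&(z>100)&(z<114)
p=W[m];y=p[:,1];x=p[:,0]
for x0 in range(600,690,6):
    q=y[(x>=x0)&(x<x0+6)]
    if len(q): print(x0,len(q),q.min().round(1),q.max().round(1))
# top front edge of the cabinet
t=(z>147)&(z<160)&(u>260)&(u<410)&(v>235)
st(t,"top")
fe=[]
for c in range(272,400,4):
    r_=np.where(t[:,c])[0]
    if len(r_): fe.append(W[r_[0],c])
fe=np.array(fe);k=np.polyfit(fe[:,1],fe[:,0],1);print("front edge slope deg",np.degrees(np.arctan(k[0])),"x at y=50",np.polyval(k,50),"resid",np.std(fe[:,0]-np.polyval(k,fe[:,1])))
le=[]
for rr in range(246,322,3):
    c=np.where(t[rr])[0]
    if len(c): le.append(np.r_[W[rr,c[0]],W[rr,c[-1]]])
le=np.array(le);k=np.polyfit(le[:,0],le[:,1],1);print("right edge deg",np.degrees(np.arctan(k[0])),"y at x=630",np.polyval(k,630),np.std(le[:,1]-np.polyval(k,le[:,0])))
print(le[:3].round(1),le[-2:].round(1))
cv2.imwrite("pics/w2c.png",cv2.resize(im[175:275,235:420],None,fx=4,fy=4,interpolation=cv2.INTER_CUBIC))
```

```text
(22, 34) 262 mean [623.9 -10.5  29.5] min [608.7 -19.9  23.5] max [638.6   0.8  33. ]
(34, 50) 57 mean [624.9  -7.7  42.6] min [613.3 -14.8  34.7] max [703.2   1.3  49.4]
(100, 106) 22 mean [613.9  -9.5 104. ] min [608.6 -19.7 100.9] max [627.6  -0.7 105.8]
(106, 114) 685 mean [636.3 -11.8 109.6] min [609.1 -20.8 106.8] max [661.7  -2.4 111.8]
(114, 131) 99 mean [624.2  -7.7 122.5] min [613.5 -14.2 114.1] max [655.   -1.2 128.7]
606 51 -17.3 -4.4
612 85 -19.7 -2.5
618 45 -20.0 -2.7
624 85 -20.4 -0.6
630 85 -20.7 -3.2
636 86 -21.0 -3.4
642 88 -20.3 -3.8
648 74 -20.7 -4.0
654 78 -21.0 -4.2
660 30 -21.1 -4.6
top 8704 mean [672.5  45.1 152.1] min [626.9  -3.8 147.8] max [727.6 122.6 157.2]
front edge slope deg 2.714834245664326 x at y=50 626.9936303875616 resid 0.6732034913214975
right edge deg -2.4418308028254665 y at x=630 -2.2662253835271535 0.017043643455380838
[[628.9  -2.2 148.4 634.2 125.7 150.8]
 [632.1  -2.3 148.2 637.9 126.4 149.8]
 [634.9  -2.5 148.9 640.3 126.  151.3]] [[709.7  -5.6 150.2 713.5  92.2 151.7]
 [712.8  -5.8 151.  717.7  94.6 151.2]]
```

View pics/w2c.png

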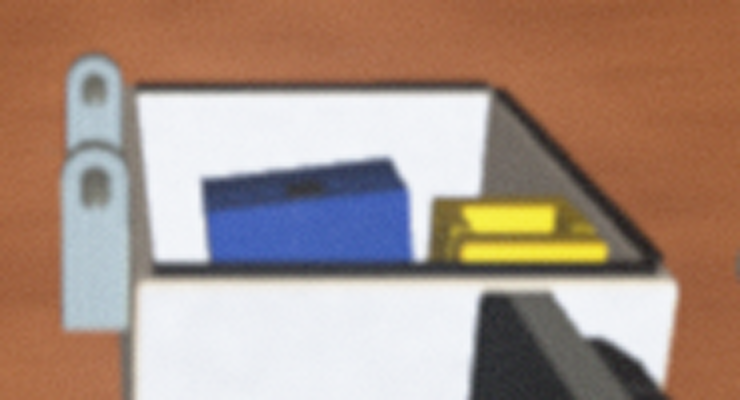

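The crop shows the upper pin from its foot (95,170) to its tip (95,207), and the lower pin from (94,75) to (94,105).

```bash
cat >> h.py <<'E'
def ray(f,u,v,z):
    T=f["T"];d=T[:3,:3]@np.array([(u-f["cx"])/f["fx"],-(v-f["cy"])/f["fy"],-1]);o=T[:3,3]
    return (1e3*(o+d*(z-o[2])/d[2])).round(1)
E
python3 - <<'E'
from h import *
f=dict(T=np.load("w2.npz")["T"],fx=324.3934,fy=324.3934,cx=257.532,cy=189.236)
R=lambda x,y,z:ray(f,235+x/4-.4,175+y/4-.4,z)
print("hi tip",R(95,207,.128),"hi foot near edge",R(95,168,.110),"hi bracket L/R/front",R(62,185,.11),R(128,185,.11),R(95,147,.11))
print("lo tip",R(94,104,.048),"lo foot near",R(94,73,.030),"br",R(67,90,.03),R(122,90,.03),R(95,56,.03))
W=np.load("w2.npz")["W"]*1e3;v,u=np.indices(W.shape[:2]);br=(u>248)&(u<269)&(v>185)&(v<262)
for a,b in((116,121),(121,126),(126,131),(38,43),(43,50)):
    m=br&(W[...,2]>a)&(W[...,2]<b)&(W[...,1]<-4);print(a,m.sum(),np.median(W[m],0).round(1))
E
```

```text
hi tip [617.  -10.8 128. ] hi foot near edge [613.7 -10.6 110. ] hi bracket L/R/front [618.1 -19.6 110. ] [619.   -2.1 110. ] [607.8 -10.3 110. ]
lo tip [617.6 -10.9  48. ] lo foot near [613.3 -10.7  30. ] br [618.6 -19.7  30. ] [619.5  -1.9  30. ] [607.6 -10.1  30. ]
116 18 [614.2 -11.  119.7]
121 32 [615.7 -10.5 123.4]
126 6 [617.3 -10.6 127.2]
38 16 [614.8 -10.2  40.6]
43 22 [616.6 -10.4  44.9]
```

```bash
python3 -m creep '[[-5,20,0,-0.01,1],[-15,50,0,-0.03,1],[-25,80,0,-0.04,1],[-35,110,-5,-0.05,1],[-45,145,-10,-0.06,1],[-55,180,-15,-0.08,1],[-67,215,-20,-0.09,1],[-77,250,-25,-0.1,1],[-88,285,-30,-0.12,1],[-97,310,-30,-0.13,1],[-107,335,-30,-0.14,1],[-107,335,-30,-0.14,1]]'
python3 -m creep '[[0,0,0,0,1],[0,0,0,0,1],[0,0,0,0,1],[0,0,0,0,1]]'
cat >> h.py <<'E'
def doortop(name,zlo,zhi):
    s=r.get_state();f=grab("wrist");cv2.imwrite(f"pics/{name}.png",f["image"]);W=cloud(f);z=W[...,2]
    np.savez(name+".npz",W=W,T=f["T"])
    m=(z>zlo)&(z<zhi)&(f["image"].min(2)>140)
    n,l,stt,_=cv2.connectedComponentsWithStats(m.astype(np.uint8))
    i=1+stt[1:,4].argmax();m=l==i;print(stt[i],"z",np.median(z[m]));line(W[m][:,:2],"door")
    w,x,y,zz=s["eef_rot"];print("tcp",(s["tool_pos"]*1e3).round(1),"toolyaw",round(np.degrees(2*np.arctan2(y,x))-180,2))
E
python3 -c "
from h import *
doortop('w3',.136,.152)"
```

```text
t: 3.45
tool_pos: [0.45, 0.329, 0.2706]
eef_rot: [-0.0, 0.094, 0.996, 0.001]
wrist_force: [0.0, 0.2, 0.1]
gripper_width: 0.0854
grasp_force: 0.0
t: 3.78
tool_pos: [0.4534, 0.324, 0.2705]
eef_rot: [0.0, 0.097, 0.995, 0.0]
wrist_force: [1.1, 0.1, -0.3]
gripper_width: 0.0854
grasp_force: 0.0
[ 252  104   16  149 2160] z 0.1435083566816183
door 2160 yaw -10.83 ends mm [391.6 337.4] [514.  313.9] len 124.67725596240739
  width [-5.81673058  5.69403767]
tcp [453.4 324.  270.5] toolyaw -11.11
```

```bash
python3 -m creep '[[0,1.5,-15,0.005,1],[0,1.5,-35,0.005,1],[0,1.5,-55,0.005,1],[0,1.5,-75,0.005,1],[0,1.5,-95,0.005,1],[0,1.5,-112,0.005,1],[0,1.5,-125,0.005,1],[0,1.5,-135,0.005,1],[0,1.5,-142,0.005,1],[0,1.5,-145,0.005,1],[0,1.5,-145,0.005,1],[0,1.5,-145,0.005,1]]'
python3 -m creep '[[0,0,0,0,0],[0,0,0,0,0],[0,0,0,0,-0.4],[0,0,0,0,-0.6],[0,0,0,0,-0.8],[0,0,0,0,-1],[0,0,0,0,-1],[0,0,0,0,-1],[0,0,0,0,-1],[0,0,0,0,-1],[0,0,0,0,-1],[0,0,0,0,-1]]' 80
```

```text
t: 4.83
tool_pos: [0.4535, 0.3262, 0.1259]
eef_rot: [0.0, 0.094, 0.996, 0.0]
wrist_force: [-0.6, 0.2, -0.2]
gripper_width: 0.0853
grasp_force: 0.0
t: 5.83
tool_pos: [0.4533, 0.3262, 0.1255]
eef_rot: [0.0, 0.094, 0.996, 0.0]
wrist_force: [-1.3, -0.5, 4.7]
gripper_width: 0.0112
grasp_force: 78.8
```

```bash
python3 -m creep '[[0,0,2,0,-1],[0,0,5,0,-1],[0,0,9,0,-1],[0,0,14,0,-1],[0,0,20,0,-1],[0,0,27,0,-1],[0,0,35,0,-1],[0,0,43,0,-1],[0,0,51,0,-1],[0,0,57,0,-1],[0,0,60,0,-1],[0,0,60,0,-1]]'
python3 -c "
from h import *
doortop('w4',.19,.215)"
```

```text
t: 6.83
tool_pos: [0.4534, 0.3262, 0.1862]
eef_rot: [0.001, 0.094, 0.996, 0.0]
wrist_force: [0.4, -0.1, -2.6]
gripper_width: 0.0108
grasp_force: 77.9
[ 241  124   36  230 7080] z 0.20407870942074025
door 7080 yaw -10.78 ends mm [391.4 338.2] [483.7 320.6] len 93.88081478202857
  width [-5.77098554  5.82008137]
tcp [453.4 326.2 186.2] toolyaw -10.76
```

```bash
python3 -m creep '[[0,-8,0,0,-1],[2,-25,0,0.01,-1],[6,-48,0,0.02,-1],[10,-75,0,0.03,-1],[14,-105,0,0.04,-1],[18,-137,0,0.055,-1],[22,-169,0,0.07,-1],[26,-201,0,0.085,-1],[30,-233,0,0.1,-1],[34,-262,0,0.115,-1],[38,-286,0,0.13,-1],[42,-303,0,0.14,-1]]'
python3 -m creep '[[2,-12,-3,0,-1],[4,-20,-7,0,-1],[6,-26,-11,0,-1],[7,-29,-14,0,-1],[7,-29,-14,0,-1],[7,-29,-14,0,-1],[7,-29,-14,0,-1],[7,-29,-14,0,-1]]'
python3 -c "
from h import *
doortop('w5',.176,.205)
im=cv2.imread('pics/w5.png');cv2.imwrite('pics/w5b.png',cv2.resize(im,None,fx=1.5,fy=1.5,interpolation=cv2.INTER_CUBIC))"
```

```text
t: 7.88
tool_pos: [0.4948, 0.0206, 0.185]
eef_rot: [-0.0, 0.024, 1.0, -0.0]
wrist_force: [0.6, -0.3, -2.3]
gripper_width: 0.0108
grasp_force: 78.1
t: 8.55
tool_pos: [0.5022, -0.0053, 0.1715]
eef_rot: [0.0, 0.023, 1.0, 0.0]
wrist_force: [0.2, -0.0, -2.9]
gripper_width: 0.011
grasp_force: 78.1
[ 241  126   35  228 7003] z 0.18944806961795865
door 7003 yaw -2.72 ends mm [439.3  -2.2] [532.7  -6.7] len 93.50605742040372
  width [-5.74348593  5.77718157]
tcp [502.2  -5.3 171.5] toolyaw -2.69
```

View pics/w5b.png

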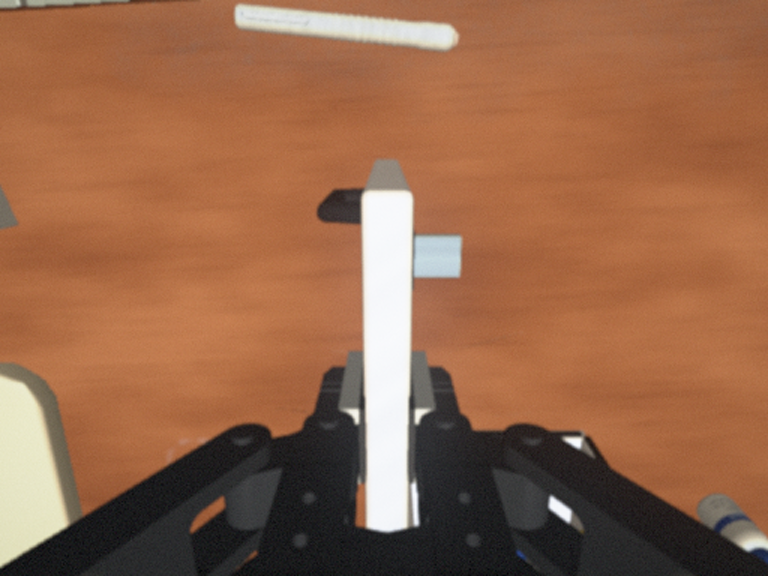

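```bash
python3 -m creep '[[3,0,0,0,-1],[9,-0.5,0,0,-1],[17,-1,0,0,-1],[25,-1.5,0,0,-1],[32,-1.9,0,0,-1],[37,-1.9,0,0,-1],[40,-1.9,0,0,-1],[40,-1.9,-3,0,-1],[40,-1.9,-8,0,-1],[40,-1.9,-13,0,-1],[40,-1.9,-17,0,-1],[40,-1.9,-19,0,-1]]'
python3 -m creep '[[0,0,0,0,-1],[0,0,0,0,-1]]'
python3 - <<'E'
from h import *
print(r.get_state()["tool_pos"])
doortop('w6',.155,.19)
f=grab("scene");i=f["image"][140:250,140:270]
g=grab("top");j=g["image"][130:210,190:265]
a=cv2.resize(i,None,fx=3.2,fy=3.2,interpolation=cv2.INTER_CUBIC);b=cv2.resize(j,None,fx=4.4,fy=4.4,interpolation=cv2.INTER_CUBIC)
print(a.shape,b.shape);cv2.imwrite("pics/c6.png",np.hstack([a[:352],b[:352]]))
E
```

```text
t: 9.6
tool_pos: [0.5417, -0.0077, 0.1515]
eef_rot: [-0.001, 0.024, 1.0, 0.0]
wrist_force: [0.0, 0.5, -2.5]
gripper_width: 0.0108
grasp_force: 78.1
t: 9.77
tool_pos: [0.5421, -0.0078, 0.1523]
eef_rot: [-0.0, 0.024, 1.0, 0.0]
wrist_force: [-0.6, -0.5, -2.3]
gripper_width: 0.011
grasp_force: 78.1
[ 0.54213947 -0.00775958  0.15228187]
[ 241  126   35  228 6979] z 0.17023153962619064
door 6979 yaw -2.79 ends mm [479.3  -4.6] [572.8  -9.2] len 93.64953187192759
  width [-5.73700757  5.73204755]
tcp [542.1  -7.8 152.3] toolyaw -2.74
(352, 416, 3) (352, 330, 3)
```

View pics/c6.png

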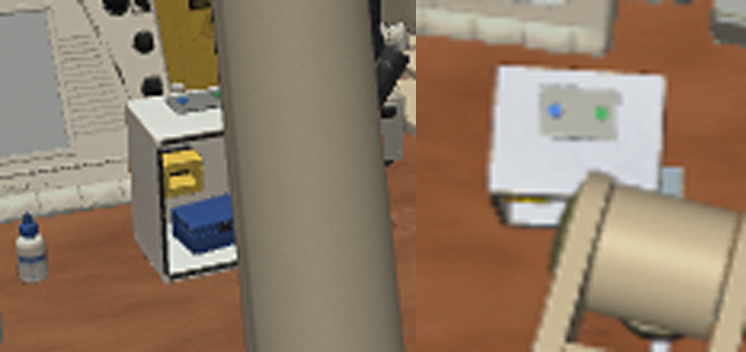

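The arm hides the hinge in both outer views, so I lower by feel.

```bash
python3 -m creep '[[0,0.4,-1,0,-1],[0,0.4,-2,0,-1],[0,0.4,-3,0,-1],[0,0.4,-4,0,-1],[0,0.4,-5,0,-1],[0,0.4,-6,0,-1],[0,0.4,-6,0,-1]]'
python3 -m creep '[[0,0,-0.7,0,-1],[0,0,-1.4,0,-1],[0,0,-2,0,-1],[0,0,-2.7,0,-1],[0,0,-3.3,0,-1],[0,0,-4,0,-1],[0,0,-4,0,-1]]'
```

```text
t: 10.5
tool_pos: [0.5421, -0.0073, 0.1461]
eef_rot: [-0.0, 0.024, 1.0, 0.0]
wrist_force: [0.9, 0.4, -2.2]
gripper_width: 0.0109
grasp_force: 78.1
t: 11.08
tool_pos: [0.5421, -0.0074, 0.1422]
eef_rot: [-0.0, 0.024, 1.0, 0.0]
wrist_force: [0.5, -0.6, -1.8]
gripper_width: 0.0113
grasp_force: 78.1
```

```bash
python3 -m creep '[[0,0,-0.7,0,-1],[0,0,-1.4,0,-1],[0,0,-2,0,-1],[0,0,-2.7,0,-1],[0,0,-3.3,0,-1],[0,0,-4,0,-1],[0,0,-4,0,-1]]'
python3 -c "
from plant import r;s=r.get_state();print(s['torque'],s['wrist_force'])"
```

```text
t: 11.67
tool_pos: [0.5421, -0.0073, 0.1382]
eef_rot: [-0.0, 0.024, 1.0, 0.0]
wrist_force: [-0.4, -1.3, -2.8]
gripper_width: 0.0107
grasp_force: 78.1
[0.00550281 0.03599705 0.03662826] [-0.41807609 -1.34826129 -2.75888617]
```

```bash
python3 -m creep '[[0,0,-0.7,0,-1],[0,0,-1.4,0,-1],[0,0,-2,0,-1],[0,0,-2.7,0,-1],[0,0,-3.3,0,-1],[0,0,-4,0,-1],[0,0,-4.7,0,-1],[0,0,-5.4,0,-1],[0,0,-6,0,-1],[0,0,-6.5,0,-1],[0,0,-6.5,0,-1]]'
python3 -m creep '[[0,0,-0.3,0,-1],[0,0,-0.6,0,-1],[0,0,-0.9,0,-1],[0,0,-0.9,0,-1]]'
```

```text
t: 12.58
tool_pos: [0.5421, -0.0073, 0.1317]
eef_rot: [-0.0, 0.024, 1.0, 0.0]
wrist_force: [0.6, 0.4, -3.2]
gripper_width: 0.0111
grasp_force: 78.1
t: 12.92
tool_pos: [0.5422, -0.0073, 0.1309]
eef_rot: [-0.0, 0.024, 1.0, 0.0]
wrist_force: [0.2, -0.3, -2.7]
gripper_width: 0.0112
grasp_force: 78.1
```

```bash
for i in 1 2 ; do python3 -m creep '[[0,0,-0.3,0,-1],[0,0,-0.6,0,-1],[0,0,-0.6,0,-1],[0,0,-0.6,0,-1]]' | grep -E 'pos|force'; done
```

```text
tool_pos: [0.5422, -0.0074, 0.1303]
wrist_force: [-0.0, 0.7, -2.6]
grasp_force: 78.1
tool_pos: [0.5422, -0.0074, 0.1297]
wrist_force: [-0.1, 0.4, -2.8]
grasp_force: 78.1
```

```bash
python3 -m creep '[[0,0,-0.3,0,-1],[0,0,-0.6,0,-1],[0,0,-0.6,0,-1],[0,0,-0.6,0,-1]]' | grep -E 'pos|force';python3 -c "
from h import *
doortop('w7',.13,.165)"
```

```text
tool_pos: [0.5422, -0.0074, 0.1294]
wrist_force: [-3.0, 0.8, 1.6]
grasp_force: 78.7
[ 241  125   35  229 7025] z 0.14732449284366805
door 7025 yaw -2.78 ends mm [479.4  -4.3] [572.8  -8.8] len 93.47023455224799
  width [-5.75945805  5.77347818]
tcp [542.2  -7.4 129.4] toolyaw -2.74
```

Contact came at home height (door top z 147 mm) and the weight is off the wrist. Releasing.

```bash
python3 -m creep '[[0,0,0,0,-0.8],[0,0,0,0,-0.7],[0,0,0,0,-0.6],[0,0,0,0,-0.5],[0,0,0,0,-0.3],[0,0,0,0,-0.1],[0,0,0,0,0],[0,0,0,0,0]]' 20
python3 -m creep '[[0,0,3,0,0],[0,0,8,0,0],[0,0,15,0,0],[0,0,25,0,0],[0,0,40,0,0],[0,0,60,0,0],[0,0,80,0,0],[0,0,100,0,0],[0,0,115,0,0],[0,0,125,0,0],[0,0,130,0,0],[0,0,130,0,0]]'
python3 -c "
from h import *
doortop('w8',.135,.155)
im=cv2.imread('pics/w8.png');cv2.imwrite('pics/w8b.png',cv2.resize(im,None,fx=1.5,fy=1.5,interpolation=cv2.INTER_CUBIC))"
```

```text
t: 14.63
tool_pos: [0.5422, -0.0074, 0.1291]
eef_rot: [0.0, 0.024, 1.0, 0.0]
wrist_force: [-0.6, -0.6, 1.0]
gripper_width: 0.0428
grasp_force: 0.0
t: 15.63
tool_pos: [0.5424, -0.0074, 0.2608]
eef_rot: [0.001, 0.024, 1.0, -0.0]
wrist_force: [0.3, 0.3, 0.3]
gripper_width: 0.0428
grasp_force: 0.0
[ 268  282   49   70 2721] z 0.1515937358309797
door 1181 yaw 2.2 ends mm [627.4  13. ] [693.6  15.6] len 66.16061587546126
  width [-7.7912331   7.75391822]
tcp [542.4  -7.4 260.8] toolyaw -2.73
```

View pics/w8b.png

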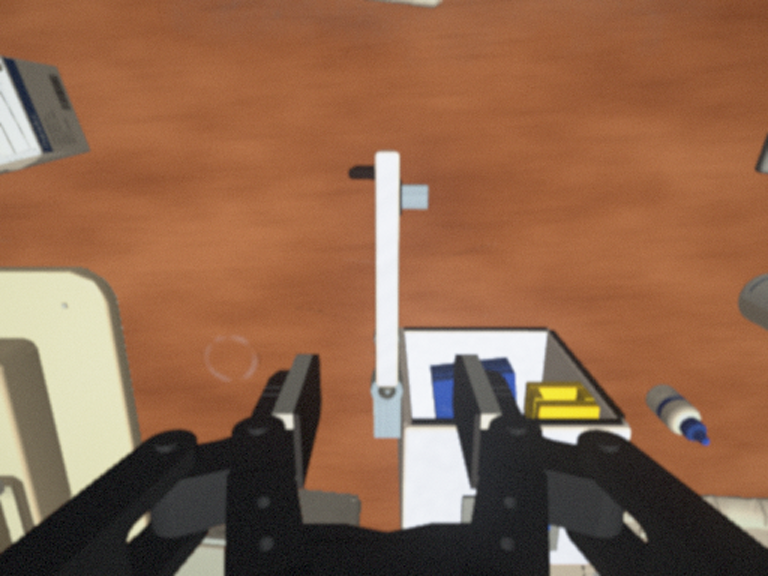

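The wrist view shows the door hung open on the pins, with the upper pin visible in the knuckle at (387,391) and nothing disturbed. Next the closed fingers go beside its outer face, above the handle.

```bash
python3 - <<'E'
from h import *
W=np.load("w8.npz")["W"]*1e3;z=W[...,2];v,u=np.indices(z.shape)
m=(u>251)&(u<266)&(v>101)&(v<255)&(z>138)&(z<153);line(W[m][:,:2]/1e3,"door");p=W[m]
A=np.c_[p[:,0]-540,np.ones(len(p))];print("z slope/mid",np.linalg.lstsq(A,p[:,2],rcond=None)[0])
print(r.get_state()["joint_positions"].round(2))
E
python3 -m creep '[[-8,-14,0,0,-1],[-18,-32,0,0,-1],[-27,-49,0,0,-1],[-27,-49,0,0,-1],[-27,-49,-20,0,-1],[-27,-49,-45,0,-1],[-27,-49,-70,0,-1],[-27,-49,-92,0,-1],[-27,-49,-110,0,-1],[-27,-49,-122,0,-1],[-27,-49,-128,0,-1],[-27,-49,-131,0,-1]]'
cat > arc.py <<'E'
import numpy as np,sys
from h import r
H=np.array([617.3,-11.]);y0=-float(sys.argv[1]);th=[float(a) for a in sys.argv[2:]]
s=r.get_state();w,x,y,z=s["eef_rot"];yaw=np.degrees(2*np.arctan2(y,x))-180;t=s["tool_pos"][:2]*1e3
print("t",s["t"],"toolyaw",yaw,"tcp",t)
for a in th:
    q=np.radians(a);p=H+np.array([[np.cos(q),-np.sin(q)],[np.sin(q),np.cos(q)]])@[-100,y0]-t
    print("[%.1f,%.1f,0,%.3f,-1]"%(*p,np.radians(a-yaw)),end=",")
E
python3 arc.py 21 -3 -6 -9 -12 -15 -18 -21 -24
```

```text
door 2082 yaw -3.01 ends mm [477.2  -3.5] [598.8  -9.9] len 121.8293564258329
  width [-4.86597673  5.38094508]
z slope/mid [3.30311929e-02 1.45228600e+02]
[-0.23  0.36  1.29  0.    1.49 -1.75]
t: 16.68
tool_pos: [0.5149, -0.0559, 0.127]
eef_rot: [-0.001, 0.024, 1.0, 0.0]
wrist_force: [0.8, 0.6, -0.2]
gripper_width: -0.0001
grasp_force: 0.0
t 16.6833 toolyaw -2.7299016616956635 tcp [514.90114484 -55.93696597]
[1.4,29.2,0,-0.005,-1],[0.8,34.5,0,-0.057,-1],[0.3,39.8,0,-0.109,-1],[0.2,45.2,0,-0.162,-1],[0.4,50.5,0,-0.214,-1],[0.8,55.9,0,-0.267,-1],[1.5,61.2,0,-0.319,-1],[2.5,66.4,0,-0.371,-1],
```

```bash
python3 -m creep '[[1,5,2,0,-1],[1,12,2,0,-1],[1,18,2,0,-1],[1,23,2,0,-1],[1,26,2,0,-1],[1.4,29,2,0,-1],[1,32,2,-0.03,-1],[0.8,34.5,2,-0.057,-1],[0.6,37,2,-0.08,-1],[0.3,39.8,2,-0.109,-1],[0.2,42.5,2,-0.135,-1],[0.2,45.2,2,-0.162,-1]]'
python3 arc.py 21 $(seq -12 -1.7 -34)
```

```text
t: 17.68
tool_pos: [0.5154, -0.0109, 0.1303]
eef_rot: [0.0, 0.105, 0.994, -0.0]
wrist_force: [-0.6, 0.1, 0.4]
gripper_width: 0.0006
grasp_force: 0.1
t 17.6833 toolyaw -12.097292775683371 tcp [515.42151686 -10.94016764]
[-0.3,0.2,0,0.002,-1],[-0.3,3.2,0,-0.028,-1],[-0.1,6.2,0,-0.058,-1],[0.1,9.3,0,-0.087,-1],[0.4,12.3,0,-0.117,-1],[0.9,15.3,0,-0.147,-1],[1.4,18.3,0,-0.176,-1],[1.9,21.3,0,-0.206,-1],[2.6,24.2,0,-0.236,-1],[3.4,27.1,0,-0.265,-1],[4.2,30.1,0,-0.295,-1],[5.2,32.9,0,-0.325,-1],[6.2,35.8,0,-0.354,-1],
```

```bash
python3 -m creep '[[-0.3,3.2,0,-0.028,-1],[-0.1,6.2,0,-0.058,-1],[0.1,9.3,0,-0.087,-1],[0.4,12.3,0,-0.117,-1],[0.9,15.3,0,-0.147,-1],[1.4,18.3,0,-0.176,-1],[1.9,21.3,0,-0.206,-1],[2.6,24.2,0,-0.236,-1],[3.4,27.1,0,-0.265,-1],[4.2,30,0,-0.295,-1],[5.2,33,0,-0.325,-1],[6.2,35.8,0,-0.354,-1]]'
python3 arc.py 21 $(seq -34 -2 -59)
python3 -c "
from h import *
f=grab('wrist');cv2.imwrite('pics/w9.png',f['image']);np.savez('w9.npz',W=cloud(f),T=f['T'])"
```

```text
t: 18.68
tool_pos: [0.5217, 0.0249, 0.1303]
eef_rot: [0.0, 0.279, 0.96, -0.0]
wrist_force: [1.0, 0.3, 0.4]
gripper_width: 0.0001
grasp_force: 0.1
t 18.6833 toolyaw -32.38765777979194 tcp [521.66855665  24.89660201]
[1.0,2.6,0,-0.028,-1],[2.4,5.9,0,-0.063,-1],[3.9,9.1,0,-0.098,-1],[5.5,12.3,0,-0.133,-1],[7.3,15.4,0,-0.168,-1],[9.1,18.5,0,-0.203,-1],[11.1,21.4,0,-0.238,-1],[13.1,24.4,0,-0.272,-1],[15.3,27.2,0,-0.307,-1],[17.5,30.0,0,-0.342,-1],[19.9,32.7,0,-0.377,-1],[22.3,35.3,0,-0.412,-1],[24.8,37.8,0,-0.447,-1],
```

View pics/w9.png

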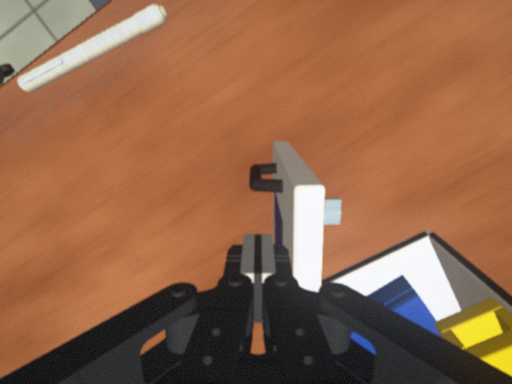

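The door follows the fingers, its top edge at (310,240) still parallel to the tool. Continuing the arc.

```bash
python3 -m creep '[[1,2.6,0,-0.028,-1],[2.4,5.9,0,-0.063,-1],[3.9,9.1,0,-0.098,-1],[5.5,12.3,0,-0.133,-1],[7.3,15.4,0,-0.168,-1],[9.1,18.5,0,-0.203,-1],[11.1,21.4,0,-0.238,-1],[13.1,24.4,0,-0.272,-1],[15.3,27.2,0,-0.307,-1],[17.5,30,0,-0.342,-1],[19.9,32.7,0,-0.377,-1],[22.3,35.3,0,-0.412,-1]]'
python3 arc.py 21 $(seq -57 -1.5 -74)
python3 -c "
from h import *
doortop('w10',.138,.152)"
```

```text
t: 19.73
tool_pos: [0.5439, 0.0601, 0.1302]
eef_rot: [-0.0, 0.469, 0.883, -0.0]
wrist_force: [0.5, -0.8, -0.2]
gripper_width: 0.0003
grasp_force: 0.1
t 19.7333 toolyaw -55.97149164860126 tcp [543.93318932  60.07691595]
[1.3,1.4,0,-0.018,-1],[3.2,3.2,0,-0.044,-1],[5.2,5.0,0,-0.070,-1],[7.2,6.8,0,-0.096,-1],[9.3,8.5,0,-0.123,-1],[11.4,10.1,0,-0.149,-1],[13.5,11.7,0,-0.175,-1],[15.7,13.3,0,-0.201,-1],[17.9,14.8,0,-0.227,-1],[20.2,16.2,0,-0.254,-1],[22.5,17.5,0,-0.280,-1],[24.8,18.8,0,-0.306,-1],[ 293  185   32  107 3046] z 0.1442196522742566
door 3046 yaw -53.47 ends mm [536.8 104.9] [562.5  70.1] len 43.29597946798353
  width [-5.68046653  6.00448447]
tcp [543.9  60.1 130.2] toolyaw -55.97
```

```bash
python3 -m creep '[[1.3,1.4,0,-0.018,-1],[3.2,3.2,0,-0.044,-1],[5.2,5,0,-0.07,-1],[7.2,6.8,0,-0.096,-1],[9.3,8.5,0,-0.123,-1],[11.4,10.1,0,-0.149,-1],[13.5,11.7,0,-0.175,-1],[15.7,13.3,0,-0.201,-1],[17.9,14.8,0,-0.227,-1],[20.2,16.2,0,-0.254,-1],[22.5,17.5,0,-0.28,-1],[24.8,18.8,0,-0.306,-1]]'
python3 arc.py 21 $(seq -74 -1 -86)
python3 -c "
from h import *
doortop('w11',.138,.152)"
```

```text
t: 20.78
tool_pos: [0.5687, 0.0787, 0.1301]
eef_rot: [-0.0, 0.598, 0.801, -0.0]
wrist_force: [0.0, 0.1, -0.5]
gripper_width: -0.0
grasp_force: 0.1
t 20.7833 toolyaw -73.4810030792399 tcp [568.66383622  78.73852864]
[0.9,0.6,0,-0.009,-1],[2.5,1.4,0,-0.027,-1],[4.1,2.2,0,-0.044,-1],[5.7,3.0,0,-0.061,-1],[7.3,3.7,0,-0.079,-1],[8.9,4.4,0,-0.096,-1],[10.6,5.1,0,-0.114,-1],[12.3,5.7,0,-0.131,-1],[13.9,6.4,0,-0.149,-1],[15.6,7.0,0,-0.166,-1],[17.3,7.5,0,-0.184,-1],[19.0,8.1,0,-0.201,-1],[20.7,8.6,0,-0.218,-1],[ 410  227  102  142 7518] z 0.15138057762917378
door 4152 yaw -52.46 ends mm [632.7 124.7] [672.2  73.2] len 64.90942535657737
  width [-7.78613659  7.22889512]
tcp [568.7  78.7 130.1] toolyaw -73.48
```

```bash
python3 -m creep '[[0.9,0.6,0,-0.009,-1],[2.5,1.4,0,-0.027,-1],[4.1,2.2,0,-0.044,-1],[5.7,3,0,-0.061,-1],[7.3,3.7,0,-0.079,-1],[8.9,4.4,0,-0.096,-1],[10.6,5.1,0,-0.114,-1],[12.3,5.7,0,-0.131,-1],[13.5,6.2,0,-0.145,-1],[14.7,6.7,0,-0.157,-1],[15.6,7,0,-0.166,-1],[15.6,7,0,-0.166,-1]]'
python3 arc.py 21 $(seq -83.5 -0.5 -89.5)
python3 - <<'E'
from h import *
f=grab('wrist');cv2.imwrite('pics/w12.png',f['image']);W=cloud(f);np.savez('w12.npz',W=W,T=f['T'])
cv2.imwrite('pics/w12b.png',cv2.resize(f['image'],None,fx=1.5,fy=1.5,interpolation=cv2.INTER_CUBIC))
E
```

```text
t: 21.83
tool_pos: [0.5844, 0.0858, 0.1301]
eef_rot: [0.0, 0.663, 0.749, 0.0]
wrist_force: [-0.5, -0.2, -0.2]
gripper_width: 0.0003
grasp_force: 0.1
t 21.8333 toolyaw -82.98311188457116 tcp [584.41349019  85.8245337 ]
[0.7,0.2,0,-0.009,-1],[1.5,0.4,0,-0.018,-1],[2.4,0.7,0,-0.026,-1],[3.3,1.0,0,-0.035,-1],[4.1,1.2,0,-0.044,-1],[5.0,1.5,0,-0.053,-1],[5.8,1.7,0,-0.061,-1],[6.7,1.9,0,-0.070,-1],[7.5,2.2,0,-0.079,-1],[8.4,2.4,0,-0.088,-1],[9.3,2.6,0,-0.096,-1],[10.1,2.8,0,-0.105,-1],[11.0,3.0,0,-0.114,-1],
```

View pics/w12b.png

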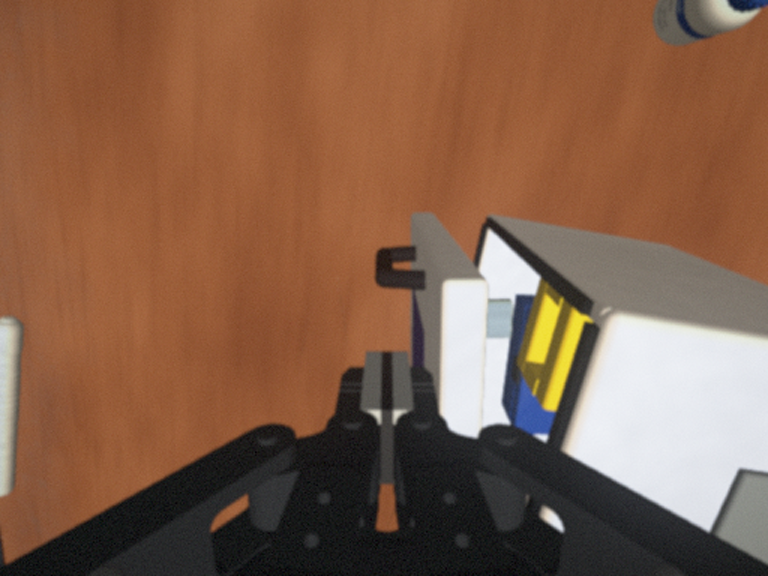

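The door's tongue (498,318) points straight at the yellow slot (545,330). Closing slowly for the last part.

```bash
python3 -m creep '[[0.7,0.2,0,-0.009,-1],[1.5,0.4,0,-0.018,-1],[2.4,0.7,0,-0.026,-1],[3.3,1,0,-0.035,-1],[4.1,1.2,0,-0.044,-1],[5,1.5,0,-0.053,-1],[5.8,1.7,0,-0.061,-1],[6.7,1.9,0,-0.07,-1],[7.5,2.2,0,-0.079,-1],[8.4,2.4,0,-0.088,-1],[9.3,2.6,0,-0.096,-1],[10.1,2.8,0,-0.105,-1]]'
python3 arc.py 21 $(seq -89.5 -0.5 -95)
python3 - <<'E'
from h import *
f=grab('wrist');cv2.imwrite('pics/w13.png',f['image']);W=cloud(f);np.savez('w13.npz',W=W,T=f['T'])
z=W[...,2];v,u=np.indices(z.shape);m=(z>.138)&(z<.15)&(u>285)&(u<335)&(f['image'].min(2)>140)&(W[...,0]<.625)
print(m.sum());line(W[m][:,:2])
E
```

```text
t: 22.88
tool_pos: [0.5943, 0.0885, 0.1301]
eef_rot: [-0.0, 0.701, 0.713, -0.0]
wrist_force: [-0.8, -0.3, -0.0]
gripper_width: 0.0001
grasp_force: 0.5
t 22.8833 toolyaw -89.01736431207382 tcp [594.3302986   88.52971327]
[1.1,0.3,0,-0.008,-1],[2.0,0.5,0,-0.017,-1],[2.8,0.6,0,-0.026,-1],[3.7,0.8,0,-0.035,-1],[4.6,1.0,0,-0.043,-1],[5.5,1.1,0,-0.052,-1],[6.4,1.3,0,-0.061,-1],[7.2,1.4,0,-0.070,-1],[8.1,1.6,0,-0.078,-1],[9.0,1.7,0,-0.087,-1],[9.9,1.8,0,-0.096,-1],[10.8,1.9,0,-0.104,-1],3020
 3020 yaw -87.39 ends mm [613.4 130. ] [615.3  87.1] len 42.95724154557931
  width [-5.76430575  5.78391486]
```

```bash
python3 -m creep '[[1.1,0.3,0,-0.008,-1],[2,0.5,0,-0.017,-1],[2.8,0.6,0,-0.026,-1],[3.7,0.8,0,-0.035,-1],[4.4,1,0,-0.043,-1],[5,1.1,0,-0.05,-1],[5.5,1.2,0,-0.056,-1],[6,1.3,0,-0.061,-1],[6.5,1.3,0,-0.064,-1],[7,1.3,0,-0.064,-1],[7,1.3,0,-0.064,-1]]'
cat > m.py <<'E'
from h import *
f=grab('wrist');W=cloud(f);cv2.imwrite('pics/wl.png',f['image'])
z=W[...,2];v,u=np.indices(z.shape);m=(z>.138)&(z<.15)&(u>285)&(u<340)&(f['image'].min(2)>140)&(W[...,0]<.635)
print(m.sum());line(W[m][:,:2])
E
python3 m.py
```

```text
t: 23.85
tool_pos: [0.6015, 0.0899, 0.1301]
eef_rot: [0.0, 0.723, 0.691, 0.0]
wrist_force: [-1.3, 0.0, 0.5]
gripper_width: 0.0002
grasp_force: 0.4
3113
 3007 yaw 88.89 ends mm [622.4  87.4] [623.2 129.8] len 42.41741501644488
  width [-5.98632855  5.68565817]
```

```bash
python3 -m creep '[[0.4,0,0,0,-1],[0.8,0,0,0,-1],[1.2,0,0,0,-1],[1.2,0,0,0,-1]]'|grep -E "pos|wrist"
python3 -m creep '[[0.4,0,0,0,-1],[0.8,0,0,0,-1],[1.2,0,0,0,-1],[1.2,0,0,0,-1]]'|grep -E "pos|wrist"
```

```text
tool_pos: [0.6022, 0.0899, 0.1301]
wrist_force: [-3.7, 0.4, 1.6]
tool_pos: [0.6023, 0.0899, 0.13]
wrist_force: [-10.6, 0.1, 5.3]
```

```bash
python3 m.py
```

```text
3131
 2992 yaw 88.5 ends mm [623.1  87.5] [624.2 129.8] len 42.31299316638661
  width [-5.93860509  5.64361829]
```

Firm stop against the seal at 10 N, with the door's end at the expected shut position. Backing off gently.

```bash
python3 -m creep '[[-0.7,0,0,0,-1],[-1.4,0,0,0,-1],[-2.5,0,0,0,-1],[-5,0,0,0,-1],[-10,0,0,0,-1],[-20,0,0,0,-1],[-35,0,5,0,-1],[-55,0,20,0,-1],[-75,0,40,0,-1],[-95,0,65,0,-1],[-110,0,85,0,-1],[-120,0,95,0,-1]]'
python3 -m creep '[[-5,-5,5,0.05,-1],[-10,-20,25,0.15,-1],[-15,-40,45,0.25,-1],[-20,-60,65,0.35,-1],[-20,-80,75,0.45,-1],[-20,-90,75,0.5,-1],[-20,-95,75,0.5,-1],[-20,-95,75,0.5,-1],[-20,-95,75,0.5,-1]]'
python3 - <<'E'
from h import *
f=grab('wrist');W=cloud(f);np.savez('w14.npz',W=W);a=f['image']
b=grab('scene')['image'][140:250,140:270];t=grab('top')['image'][120:250,110:280]
b=cv2.resize(b,(340,288));t=cv2.resize(t,(256,196))
o=np.zeros((384,800,3),np.uint8);o[:,:512]=a;o[:192,512:]=cv2.resize(b,(288,192));o[192:,512:]=cv2.resize(t,(288,192));cv2.imwrite('pics/fin.png',o)
E
```

```text
t: 25.62
tool_pos: [0.4828, 0.0899, 0.2277]
eef_rot: [0.001, 0.723, 0.691, 0.001]
wrist_force: [1.1, -0.2, 0.6]
gripper_width: 0.0003
grasp_force: 0.0
t: 26.37
tool_pos: [0.4636, -0.0048, 0.2997]
eef_rot: [-0.0, 0.531, 0.848, -0.0]
wrist_force: [-0.1, -0.7, -1.4]
gripper_width: 0.0003
grasp_force: 0.0
```

View pics/fin.png

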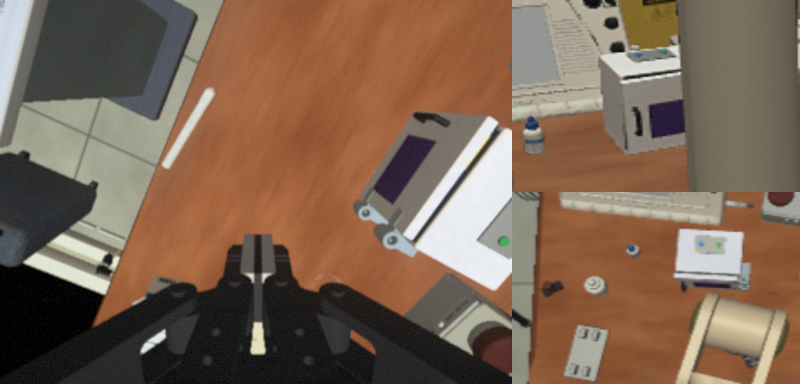

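The door appears shut: in the wrist view its white top edge runs beside the cabinet front from (497,120) to (385,235), with both knuckles on their pins. The tongue can't be seen from here, so I check the angle once from the depth data.

Run:
```python
from h import *
W=np.load('w14.npz')["W"]
z=W[...,2];x=W[...,0];y=W[...,1];m=(z>.138)&(z<.156)&(x>.59)&(x<.75)&(y>0)&(y<.14)
P=W[m]*1e3
A=np.radians(-2.65);c,s=np.cos(A),np.sin(A);H=np.array([617.3,-11]);q=(P[:,:2]-H)@np.array([[c,-s],[s,c]])
for a in range(15,140,12):
    k=q[(q[:,1]>=a)&(q[:,1]<a+12)];d=k[k[:,0]<7.5,0];e=k[k[:,0]>=7.5,0];print(a,np.percentile(d,[2,98]).round(1) if len(d)>5 else d, np.percentile(e,2).round(1) if len(e)>5 else e)
```

```text
15 [-6.3  7.2] 9.2
27 [-6.3  7.4] 9.2
39 [-6.3  7.3] 9.0
51 [-6.1  7.2] 8.9
63 [-6.   7.2] 8.7
75 [-6.1  7.2] 8.5
87 [-6.   7.2] 8.1
99 [-6.   7.3] 8.2
111 [-5.9  7.3] 8.1
123 [-5.8  7.3] 7.7
135 [-5.7  6.4] 8.1
```

```bash
python3 -c "
from plant import r
print(r.sign_off())"
```

```text
the job is handed in; nothing more can be done
None
```

The door is back on both hinge pins and pushed gently shut, to within about 0.3° by depth measurement; I could not see the tongue inside the slot directly. Nothing else was moved as far as the last pictures show, and the job was handed in at about 26.5 s.

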